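Tighten and lock the castle nut of a pole mount

ROBOT

A 6-joint arm with a two-finger parallel gripper is mounted at the origin on a cart in front of the work surface, level with it; the furniture and walls round the work are solid. World frame = base frame: x ahead of the robot, y to its left, z up, the work surface at z = 0. Lengths are in mm, angles in degrees, forces in N, time in s.
With the tool pointing down it reaches from about 350 to 850 mm from the base axis. Payload 8.1 kg.
Tool frame: the origin (TCP) lies midway between the tips of the shut fingers; the grasp point (between the pads) lies 19 mm behind it; z points along the fingers, y is the line along which they close (so a half turn about z gives the same grasp; the last joint's range is limited). The gripper opens to 93 mm and grips with 3 to 60 N. Pads are 15 mm wide; open, the fingers measure 128 mm over their backs; the gripper's body (75 mm by 188 mm) begins 65 mm behind the grasp point.
Start: joints at [-69.523, 7.471, 85.268, -0, 87.261, -4.893], TCP at [257.102, -542.129, 218.635] pointing down, gripper open.
Joint ranges: [-169.43, 169.43], [-51.17, 129.36], [1.28, 143.12], [-76.62, 256.62], [0, 156.53], [-152.29, 152.29]. Speed limits (degrees/s): [136.94, 136.94, 159.86, 180, 180, 180].

INTERFACE

Orientations are given as a 3x3 rotation matrix whose columns are the frame's x, y, z axes.
In Python, from station import get_obs, get_image, hand_in gives the robot as it stands. The module is installed in compiled form; this text tells all that it offers.
- The arm moves only by the tool drive_tool, never from a script. Its argument "commands" is a list of rows, each a list of 3 entries, a list of its own where there are three numbers: the turn, a rotation vector about the tool's x, y, z in units of 6 degrees (1.0 is 6 degrees), then the shift along the tool's x, y, z in units of 50 mm (1.0 is 50 mm), then the finger opening in mm, from 0 to 93. In form: [[[rx, ry, rz], [dx, dy, dz], jaw], ...]. A call has 1 to 5 rows; each row is the pose to reach, as a shift and turn from the pose commanded when the call began, along the tool's axes at that moment; what a row does not reach only later rows make up. A row lasts 1/10 s, in which the tool goes at most 50 mm and 8.59 degrees, less where a joint would pass 70% of its speed; a pose out of reach is approached as far as the arm can. A call with a gripper value outside its range is refused whole. The fingers move at their own pace and stop on an object; "squeeze" is the grip in N (left out, the last holds). Time passes only in rows, so rows that repeat a pose let the fingers close. It gives the time, the measured TCP pose, the force, the opening and the grip force at its end, in the units of the state.
- get_obs(): the state, without advancing time (a new reading comes with each control period).
- get_image(name): name is "side" or "top"; returns a dict with "pixels" (420x560x3 uint8, red, green, blue), "z_map" (420x560 float32, mm along the optical axis (not along the pixel's ray), 0 where there is no reading), "camera_matrix" (3x3 intrinsics, pixels), "dist" ([k1, k2, p1, p2, k3] as OpenCV has them; the pictures are not rectified), "pose" (4x4, takes a point from camera to world coordinates). Camera axes: x right, y down, z forward; pixel columns grow to the right and rows downward; lengths in mm; the calibration is good to about 2 mm. A picture is of the moment at which its call begins.
- hand_in(): hands the job in; it is judged then, once.
The state is a dict: "clock": time; "joint_positions": joint angles; "qd": joint speeds; "effort": joint torques, N m; "tool_pos": TCP position; "ee_rot": TCP orientation; "wrist_force": force on the tool from outside, world axes, zero at the start; "ft_torque": the same for the moment, N m; "finger_gap": finger opening in mm; "gripper_force": force on a finger pad.
Only numpy, scipy, OpenCV 4.12 (cv2) and the standard library are available. Lean on these libraries where they do the work, as an engineer would, in place of code of your own. Each camera call takes 0.05 s, during which the arm holds its last target. There are 200 camera calls.

TASK

Secure the infusion-pole mount: turn its castle nut clockwise (seen from above) by its bars until it is tight on the friction ring, then go on only until the first slot comes into line with the locking bolt, and no further. Then push the bolt fully home into that slot, leaving the nut tight, and do not disturb the bottles and the packet standing round the mount.

Things in the scene. Friction and masses are not known exactly. Their poses are not given: they have to be found in the camera images.
- mount: Steel and aluminium pole mount, fixed to the worktop. Origin on the nut's axis at worktop height; z up; the bolt lies on its -x side and points at the axis, the pole stands on its +x side. Flange 124 mm in diameter, 12 mm high; eye of the arm 96 mm, top 26 mm; friction ring 88 mm, top 34 mm; stud in the nut 26 mm, top 86 mm.
- pole_top (a point): Top centre of the mount's upright pole, 207 mm above the worktop, 135 mm from the nut's axis. Pole 25 mm in diameter, foot collar 42 mm in diameter to 60 mm high; the clamped arm from the nut to it is 34 mm wide, top 26 mm high.
- bolt_guide (a point): Top centre of the fixed steel block that guides the bolt, 85 mm above the worktop, 103 mm from the nut's axis. Block 16 mm long (along the bolt), 34 mm wide; a foot 36 mm wide and 10 mm high joins it to the flange.
- nut (a point): Centre of the top of the steel castle nut (hexagon, 70 mm across flats), 80 mm above the worktop. Three level bars, 12 mm thick, axis 48 mm high, reach out to 88 mm from the nut's axis (18 mm black ball ends), along this point's x axis and at 120 and 240 degrees. Six slots 14 mm wide, 20 mm deep, open at the top: one above each bar, one midway between. The nut only turns.
- nut_body (a joint): Turn of the nut relative to the friction ring under it, rad, clockwise from above positive: 0 when tight on the ring (a stop), negative while loose (starts 0.6 to 1.5 rad loose). Turns easily (about 0.12 N m), stays where it is left, and is backed off again as easily.
- friction_ring (a joint): Turn of the dark ring under the nut, rad, clockwise from above positive: reads 0 when, with the nut tight, the first slot is exactly in line with the bolt; starts 0.3 to 0.85 rad short of that (negative). Once the nut is tight the ring turns with it, stiffly (about 0.7 N m), and stays where it is left. The bolt enters a slot within about 0.07 rad of true.
- lock_bolt (a joint): Travel of the locking bolt towards the nut's axis, m: 0 drawn back, 0.025 fully home in a slot (end stop); starts at 0 to 0.005. About 2 N friction, stays where it is left, blocked by the nut's crown if no slot is in line. Round bar 9 mm thick with a round nose, axis 71 mm above the worktop, nose 43 mm from the nut's axis at 0.
- bolt_knob (a point): Middle of the bolt's upright knob, 92 mm above the worktop, 146 mm from the nut's axis when the bolt is at 0. Knob: steel post 16 mm in diameter from 64 to 100 mm high, with a black ball 19 mm in diameter on top, to 110 mm. Pushing it towards the nut's axis drives the bolt in.
- amber_bottle_mid (a point): Loose bystander: dark brown bottle with a red cap, 70 mm in diameter, 183 mm tall, upright; centre, half-way up. Stands about 200 mm from the nut's axis.
- tablet_bottle_mid (a point): Loose bystander: blue tablet bottle, 49 mm in diameter, 87 mm tall with a card on its cap, upright; centre, half-way up. Stands about 200 mm from the nut's axis.
- wipe_packet_mid (a point): Loose bystander: blue packet, 42 by 85 mm, 60 mm tall, standing; centre, half-way up. Stands about 200 mm from the nut's axis.

How it is judged:
By the outcome, as a careful person would: the job done as asked, in the order asked, and still so for the second after the job is handed in, with the robot touching nothing.
It also fails if it takes over 61 s, if anything falls off the work surface, if the arm or the gripper's body presses on something with over 40 N, if the wrist force passes 120 N, or if a joint passes its speed limit or range.

## Working session

There is one attempt and no reset: what is moved stays moved. The work goes in short steps, Python scripts to look and compute and a tool call to move; the robot and the scene stay as the last step left them, time stands still between calls to the robot, and variables do not carry over. Pictures are saved under pics/ and viewed, at most 10 in all, crops included, and the job is handed in when it is done.

Besides the shell and the picture viewer there is one more tool, called after "Request:" by a JSON object that holds its "api" and its "payload". drive_tool: Moves the arm, as the interface text tells. Its arguments: {"type":"object","properties":{"commands":{"type":"array"},"squeeze":{"type":"number"}},"required":["commands"]}

```bash
mkdir -p pics
cat > h.py <<'E'
import numpy as np,cv2
from station import get_obs,get_image
def snap(n,fn=None):
    im=get_image(n)
    if fn: cv2.imwrite('pics/'+fn,cv2.cvtColor(im['pixels'],cv2.COLOR_RGB2BGR))
    return im
def world(im):
    h,w=im['z_map'].shape
    u,v=np.meshgrid(np.arange(w),np.arange(h))
    p=cv2.undistortPoints(np.stack([u,v],-1).reshape(-1,1,2).astype(np.float64),im['camera_matrix'],im['dist']).reshape(h,w,2)
    z=im['z_map'][...,None]
    P=np.concatenate([p*z,z],-1)
    return P@im['pose'][:3,:3].T+im['pose'][:3,3]
def ray(im,u,v,h):
    p=cv2.undistortPoints(np.array([[[u,v]]],float),im['camera_matrix'],im['dist']).reshape(2)
    d=im['pose'][:3,:3]@np.array([*p,1]);o=im['pose'][:3,3]
    return o+d*(h-o[2])/d[2]
E
python3 - <<'E'
from h import *
for n in('top','side'):
    im=snap(n,n+'0.png');print(n,im['pose'][:3].round(3).tolist(),im['camera_matrix'][0,0],(im['z_map']>0).mean())
    W=world(im)
    np.save(n+'W.npy',W);np.save(n+'P.npy',im['pixels'])
o=get_obs();print(o['tool_pos'],o['ee_rot'],o['clock'])
E
```

```text
top [[0.011, -0.993, 0.116, 506.746], [-1.0, -0.011, -0.004, 5.985], [0.006, -0.115, -0.993, 996.408]] 380.7006479452697 0.9957695578231293
side [[-0.854, -0.239, 0.462, 144.169], [-0.52, 0.357, -0.776, 763.883], [0.021, -0.903, -0.429, 548.404]] 417.5992018150974 0.9959481292517007
[ 256.91373652 -541.65513218  217.70351651] [[ 9.03557346e-01  4.28466766e-01 -5.94321386e-04]
 [ 4.28467161e-01 -9.03556051e-01  1.53454263e-03]
 [ 1.20497832e-04 -1.64119446e-03 -9.99998646e-01]] 0.1
```

View pics/top0.png

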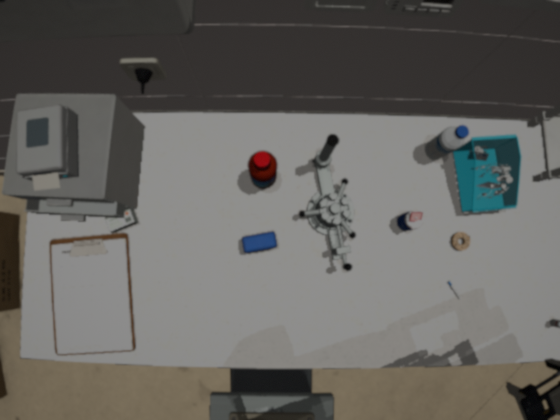

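View pics/side0.png

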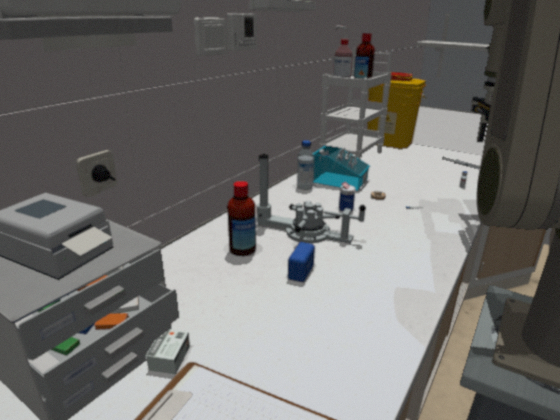

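The top view shows the nut at about (334,208), the pole top at (331,142), the bolt knob at (347,267), and the bar balls at (345,181), (303,213) and (352,235). The amber bottle is at (263,165), the packet at (260,242) and the tablet bottle at (410,220).

Run:
```python
from h import *
im=snap('top');P=im['pixels'];W=world(im)
c=P[130:285,235:435];b=cv2.resize(cv2.cvtColor(c,cv2.COLOR_RGB2BGR),None,fx=4,fy=3.87,interpolation=cv2.INTER_CUBIC)
b=cv2.resize(cv2.cvtColor(c,cv2.COLOR_RGB2BGR),(775,600),interpolation=cv2.INTER_CUBIC)
b=np.clip(b.astype(float)*1.5,0,255).astype(np.uint8)
cv2.imwrite('pics/c1.png',b)
for n,u,v,h in(('nut',334,208,80),('knob',347,267,110),('guide',340,240,85),('pole',331,142,207),('b1',345,181,48),('b2',303,213,48),('b3',352,235,48)):
    print(n,ray(im,u,v,h).round(1),W[v,u].round(1))
H=W[...,2];
for n,(u0,u1,v0,v1) in dict(amber=(240,285,145,190),pack=(238,282,228,256),tab=(395,425,208,234)).items():
    s=W[v0:v1,u0:u1];m=s[...,2]>25;q=s[m];print(n,q.mean(0).round(),q.min(0).round(),q.max(0).round())
# region of mount by height bands
s=W[130:285,285:380];m=(s[...,2]>70)&(s[...,2]<90);q=s[m]
print(len(q));
```

```text
nut [ 626.7 -147.4   80. ] [ 626.2 -146.8   83.8]
knob [ 485. -172.  110.] [ 484.9 -172.3  108.3]
guide [ 548.7 -160.5   85. ] [ 549.1 -162.1   76.7]
pole [ 753.  -121.3  207. ] [ 752.9 -121.2  207.4]
b1 [ 700.5 -181.6   48. ] [ 698.3 -179.5   58.7]
b2 [617.3 -74.5  48. ] [616.4 -73.8  55.2]
b3 [ 563.2 -197.7   48. ] [ 562.7 -195.9   56.4]
amber [707.  27. 147.] [507.  -6.  26.] [755.  64. 996.]
pack [544.  35.  65.] [507.  -7.  26.] [571.  80. 996.]
tab [ 601. -343.   70.] [ 507. -372.   26.] [625.   6. 996.]
656
```

View pics/c1.png

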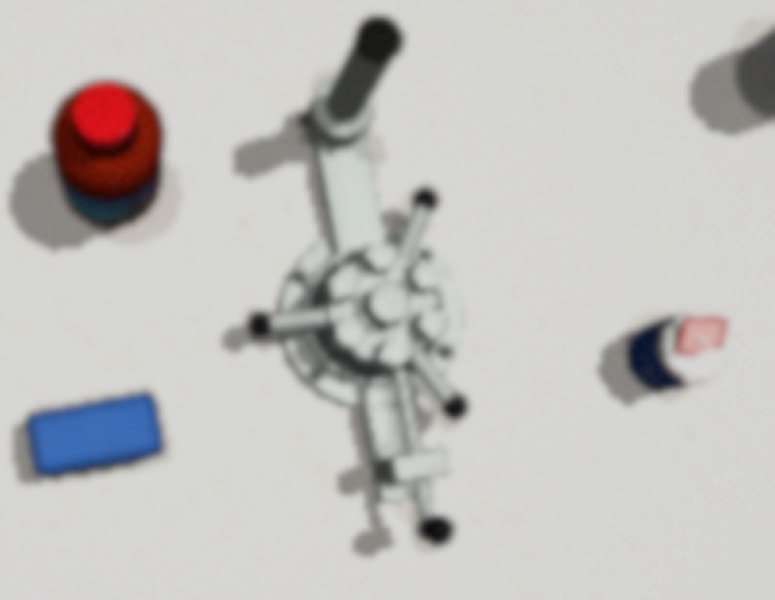

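```bash
cat >> h.py <<'E'
def blobs(im,thr=55):
    P=im['pixels'];W=world(im)
    m=((P.max(2)<thr)&(W[...,2]>40)&(W[...,2]<215)&(np.hypot(W[...,0]-627,W[...,1]+149)<170)).astype(np.uint8)
    n,l,s,c=cv2.connectedComponentsWithStats(m)
    return [(s[i,4],c[i].round(1),ray(im,*c[i],48).round(1),W[l==i].max(0).round(0)[2],ray(im,*c[i],100).round(1)) for i in range(1,n) if s[i,4]>4]
E
python3 - <<'E'
from h import *
im=snap('top')
for b in blobs(im):print(b)
# pole top & nut top via depth
W=world(im)
near=np.hypot(W[...,0]-755,W[...,1]+123)<40
q=W[near&(W[...,2]>200)&(W[...,2]<215)];print('pole',len(q),q.mean(0).round(1))
near=np.hypot(W[...,0]-627,W[...,1]+149)<45
for a,b in((70,90),(83,92)):
    q=W[near&(W[...,2]>a)&(W[...,2]<b)];print('nut',len(q),q.mean(0).round(1),q.min(0),q.max(0))
near=np.hypot(W[...,0]-525,W[...,1]+165)<22
q=W[near&(W[...,2]>78)];print('guide',len(q),q.mean(0).round(1))
for b in [get_obs()]:print(b['wrist_force'])
E
```

```text
(np.int32(222), array([328.4, 146.8]), array([ 789.6, -140.1,   48. ]), np.float64(211.0), array([ 774. , -132.1,  100. ]))
(np.int32(12), array([315.8, 162.2]), array([ 748.5, -107.1,   48. ]), np.float64(49.0), array([ 735.3, -100.9,  100. ]))
(np.int32(36), array([272.8, 177.4]), array([707.4,   2.3,  48. ]), np.float64(127.0), array([696.4,   2.5, 100. ]))
(np.int32(13), array([344.3, 181. ]), array([ 700.5, -179.9,   48. ]), np.float64(60.0), array([ 689.9, -169.7,  100. ]))
(np.int32(6), array([318.3, 205.2]), array([ 637.6, -113.1,   48. ]), np.float64(60.0), array([ 630.4, -106.6,  100. ]))
(np.int32(21), array([301.6, 214. ]), array([614.6, -71. ,  48. ]), np.float64(58.0), array([608.7, -66.8, 100. ]))
(np.int32(12), array([321.1, 217.9]), array([ 605.4, -120. ,   48. ]), np.float64(62.0), array([ 600. , -113.1,  100. ]))
(np.int32(17), array([351.9, 234.8]), array([ 563.6, -197.6,   48. ]), np.float64(59.0), array([ 560.5, -186.4,  100. ]))
(np.int32(7), array([334.4, 251.7]), array([ 521.1, -153.1,   48. ]), np.float64(65.0), array([ 520.3, -144.4,  100. ]))
(np.int32(36), array([347. , 266.5]), array([ 484.7, -184.4,   48. ]), np.float64(113.0), array([ 485.9, -174. ,  100. ]))
pole 128 [ 757.9 -124.8  206.9]
nut 409 [ 626.4 -149.    80.9] [ 583.16158711 -186.52162524   70.23264183] [ 665.8711897  -113.17175303   88.72396847]
nut 107 [ 627.9 -148.5   85.7] [ 599.33320101 -178.98188289   83.00227254] [ 655.92641685 -117.6361217    90.3945689 ]
guide 101 [ 526.1 -167.9   84.7]
[ 0.01044424  0.79814988 -0.21831317]
```

Request:
{"api": "drive_tool", "payload": {"commands": [[[0, 0, 0], [0.5, -0.15, 0], 0], [[0, 0, 0], [1.3, -0.4, 0], 0], [[0, 0, 0], [2.1, -0.65, 0], 0], [[0, 0, 0], [2.9, -0.89, 0], 0], [[0, 0, 0], [3.7, -1.14, 0], 0]], "squeeze": 10}}

```text
clock: 0.7
tool_pos: [400.7, -410.1, 218.5]
ee_rot: [[0.904, 0.428, -0.0], [0.428, -0.904, 0.0], [-0.0, -0.0, -1.0]]
wrist_force: [0.8, -0.4, 0.2]
finger_gap: 57.3
gripper_force: 0.0
```

Request:
{"api": "drive_tool", "payload": {"commands": [[[0, 0, 0], [0.8, -0.25, 0], 0], [[0, 0, 0], [1.6, -0.49, 0], 0], [[0, 0, 0], [2.4, -0.74, 0], 0], [[0, 0, 0], [3.2, -0.98, 0], 0], [[0, 0, 0], [4.0, -1.23, 0], 0]]}}

```text
clock: 1.2
tool_pos: [555.2, -268.7, 218.5]
ee_rot: [[0.904, 0.428, -0.0], [0.428, -0.904, -0.0], [-0.0, -0.0, -1.0]]
wrist_force: [0.6, 0.1, -1.3]
finger_gap: 17.4
gripper_force: 0.0
```

Request:
{"api": "drive_tool", "payload": {"commands": [[[0, 0, 0], [0.8, -0.25, 0], 0], [[0, 0, 0], [1.6, -0.49, 0], 0], [[0, 0, 0], [2.4, -0.74, 0], 0], [[0, 0, 0], [3.0, -0.93, 0], 0], [[0, 0, 0], [3.5, -1.08, 0], 0]]}}

```text
clock: 1.7
tool_pos: [690.3, -144.4, 218.0]
ee_rot: [[0.903, 0.43, -0.001], [0.43, -0.903, 0.0], [-0.0, -0.001, -1.0]]
wrist_force: [0.8, -1.4, 0.4]
finger_gap: 0.6
gripper_force: 0.0
```

Request:
{"api": "drive_tool", "payload": {"commands": [[[0, 0, 0], [0.1, -0.02, 0.4], 0], [[0, 0, 0], [0.1, -0.02, 1.0], 0], [[0, 0, 0], [0.1, -0.02, 1.6], 0], [[0, 0, 0], [0.1, -0.02, 2.1], 0], [[0, 0, 0], [0.1, -0.02, 2.3], 0]]}}

```text
clock: 2.2
tool_pos: [691.1, -142.6, 99.4]
ee_rot: [[0.904, 0.429, -0.006], [0.429, -0.904, 0.002], [-0.004, -0.004, -1.0]]
wrist_force: [-0.8, 0.5, -0.5]
finger_gap: 0.4
gripper_force: 0.0
```

Request:
{"api": "drive_tool", "payload": {"commands": [[[0, 0, 0], [0, 0, 0.3], 0], [[0, 0, 0], [0, 0, 0.6], 0], [[0, 0, 0], [0, 0, 0.9], 0], [[0, 0, 0], [0, 0, 1.2], 0], [[0, 0, 0], [0, 0, 1.3], 0]]}}

```text
clock: 2.7
tool_pos: [692.0, -142.9, 36.1]
ee_rot: [[0.904, 0.428, -0.003], [0.428, -0.904, 0.001], [-0.002, -0.002, -1.0]]
wrist_force: [0.0, 0.9, -0.1]
finger_gap: 0.6
gripper_force: 0.0
```

Run:
```python
from h import *
im=snap('side');P=cv2.cvtColor(im['pixels'],cv2.COLOR_RGB2BGR)[110:270,200:400]
cv2.imwrite('pics/s1.png',cv2.resize(P,(750,600),interpolation=cv2.INTER_CUBIC))
o=get_obs();print(o['tool_pos'],o['wrist_force'])
```

```text
[ 691.87352977 -142.91245852   35.89643346] [-1.1358392   0.30265347 -0.91712705]
```

View pics/s1.png

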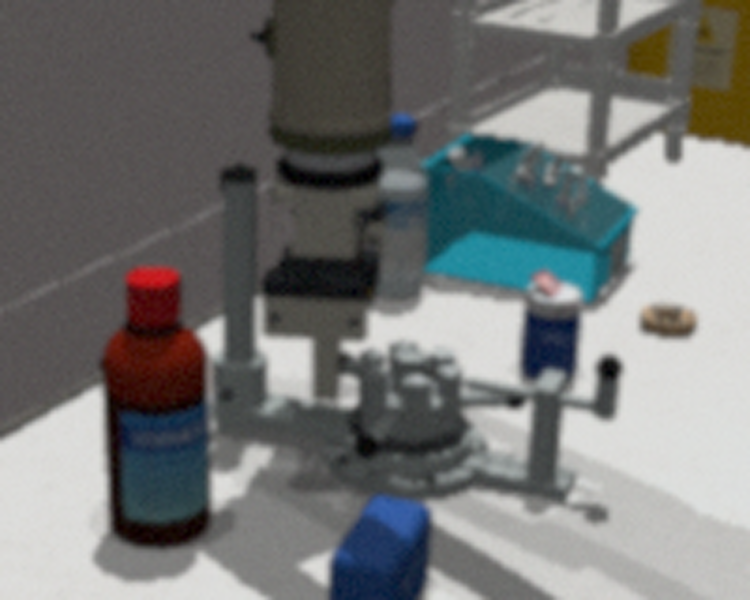

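Request:
{"api": "drive_tool", "payload": {"commands": [[[0, 0, -0.9], [-0.05, 0.15, 0], 0], [[0, 0, -1.8], [-0.11, 0.3, 0], 0], [[0, 0, -2.7], [-0.16, 0.45, 0], 0], [[0, 0, -3.5], [-0.22, 0.6, 0], 0], [[0, 0, -4.4], [-0.27, 0.75, 0], 0]]}}

```text
clock: 3.25
tool_pos: [697.7, -182.9, 39.4]
ee_rot: [[0.616, 0.788, 0.001], [0.788, -0.616, 0.0], [0.001, 0.001, -1.0]]
wrist_force: [-0.0, 2.4, 0.3]
finger_gap: 0.5
gripper_force: 0.8
```

Run:
```python
from h import *
im=snap('top')
for b in blobs(im):
    r=b[2][:2]-[626.4,-149.4];print(b[0],b[1],b[2],np.hypot(*r).round(1),np.degrees(np.arctan2(r[1],r[0])).round(1))
o=get_obs();print(o['tool_pos'],o['wrist_force'],o['ee_rot'][:2,1])
```

```text
205 [328.5 146.9] [ 789.5 -140.2   48. ] 163.4 3.2
5 [314.4 161. ] [ 751.5 -103.6   48. ] 133.2 20.1
29 [272.5 178.2] [705.3   3.1  48. ] 171.7 62.6
130 [324.5 193. ] [ 668.7 -128.9   48. ] 47.0 25.9
6 [357.5 182.7] [ 696.7 -213.7   48. ] 95.3 -42.4
26 [354.5 190.7] [ 675.8 -205.5   48. ] 74.8 -48.6
31 [301.7 205.1] [637.3 -71.1  48. ] 79.1 82.1
10 [318.9 214.5] [ 613.9 -114.5   48. ] 37.1 109.7
[ 697.78564057 -184.33562661   39.52158493] [ 0.86960084  0.43367768 -0.9408172 ] [ 0.79105502 -0.61174341]
```

Request:
{"api": "drive_tool", "payload": {"commands": [[[0, 0, 0.83], [-0.13, 0.02, 0.05], 0], [[0, 0, 1.67], [-0.27, 0.03, 0.08], 0], [[0, 0, 2.5], [-0.4, 0.03, 0.08], 0], [[0, 0, 3.33], [-0.53, 0.02, 0.08], 0], [[0, 0, 3.33], [-0.53, 0.02, 0.08], 0]]}}

```text
clock: 3.8
tool_pos: [682.0, -205.1, 35.6]
ee_rot: [[0.852, 0.524, 0.002], [0.524, -0.852, -0.001], [0.001, 0.001, -1.0]]
wrist_force: [-0.1, -0.1, 0.4]
finger_gap: 0.7
gripper_force: 0.0
```

```bash
cat >> h.py <<'E'
def rep():
    im=snap('top')
    for b in blobs(im):
        r=b[2][:2]-[626.4,-149.4]
        if 70<np.hypot(*r)<90: print(b[0],b[1],b[2],np.hypot(*r).round(1),np.degrees(np.arctan2(r[1],r[0])).round(1))
    o=get_obs();y=o['ee_rot'][:2,1];print(o['clock'],o['tool_pos'].round(1),o['wrist_force'].round(1),np.degrees(np.arctan2(y[1],y[0])).round(1))
E
python3 -c "
from h import *
rep()"
```

```text
25 [304.9 195. ] [663.  -79.3  48. ] 79.1 62.4
3.85 [ 681.9 -204.7   35.4] [0.1 0.3 0.6] -58.2
```

Request:
{"api": "drive_tool", "payload": {"commands": [[[0, 0, 0.67], [-0.11, 0.02, 0], 0], [[0, 0, 1.33], [-0.21, 0.03, 0], 0], [[0, 0, 2.0], [-0.32, 0.03, 0], 0], [[0, 0, 2.67], [-0.43, 0.03, 0], 0], [[0, 0, 3.33], [-0.53, 0.02, 0], 0]]}}

```text
clock: 4.35
tool_pos: [660.3, -219.3, 35.3]
ee_rot: [[0.979, 0.204, 0.002], [0.204, -0.979, -0.001], [0.002, 0.001, -1.0]]
wrist_force: [1.6, -1.8, -0.4]
finger_gap: 0.9
gripper_force: 1.0
```

Request:
{"api": "drive_tool", "payload": {"commands": [[[0, 0, 0.5], [-0.08, 0.01, 0], 0], [[0, 0, 1.0], [-0.16, 0.02, 0], 0], [[0, 0, 1.5], [-0.24, 0.03, 0], 0], [[0, 0, 2.0], [-0.32, 0.03, 0], 0], [[0, 0, 2.0], [-0.32, 0.03, 0], 0]]}}

```text
clock: 4.85
tool_pos: [646.0, -224.2, 35.6]
ee_rot: [[1.0, -0.003, 0.004], [-0.003, -1.0, -0.001], [0.004, 0.001, -1.0]]
wrist_force: [6.8, -2.3, -4.0]
finger_gap: 0.2
gripper_force: 3.4
```

```bash
python3 -c "
from h import *
rep()"
```

```text
16 [316.  182.9] [ 694.6 -107.4   48. ] 80.1 31.6
31 [318.4 237.5] [ 556.3 -113.1   48. ] 78.9 152.6
4.9 [ 646.1 -224.2   35.6] [ 6.6 -1.7 -2.7] -90.1
```

Request:
{"api": "drive_tool", "payload": {"commands": [[[0, 0, 0.5], [-0.08, 0.01, 0], 0], [[0, 0, 1.0], [-0.16, 0.02, 0], 0], [[0, 0, 1.5], [-0.24, 0.03, 0], 0], [[0, 0, 2.2], [-0.35, 0.03, 0], 0], [[0, 0, 2.5], [-0.4, 0.03, 0], 0]]}}

```text
clock: 5.4
tool_pos: [626.2, -227.0, 35.7]
ee_rot: [[0.965, -0.263, 0.005], [-0.263, -0.965, -0.003], [0.005, 0.002, -1.0]]
wrist_force: [8.5, -6.7, -5.0]
finger_gap: 0.5
gripper_force: 4.9
```

Run:
```python
from h import *
rep()
im=snap('top');c=im['pixels'][165:285,280:410]
b=cv2.resize(cv2.cvtColor(c,cv2.COLOR_RGB2BGR),(650,600),interpolation=cv2.INTER_CUBIC)
cv2.imwrite('pics/c2.png',np.clip(b*1.4,0,255).astype(np.uint8))
```

```text
15 [321.9 180.3] [ 701.6 -122.6   48. ] 79.8 19.6
32 [311.9 232.5] [568.5 -96.8  48. ] 78.2 137.7
5.45 [ 625.9 -227.    35.7] [ 7.6 -6.9 -5. ] -105.3
```

View pics/c2.png

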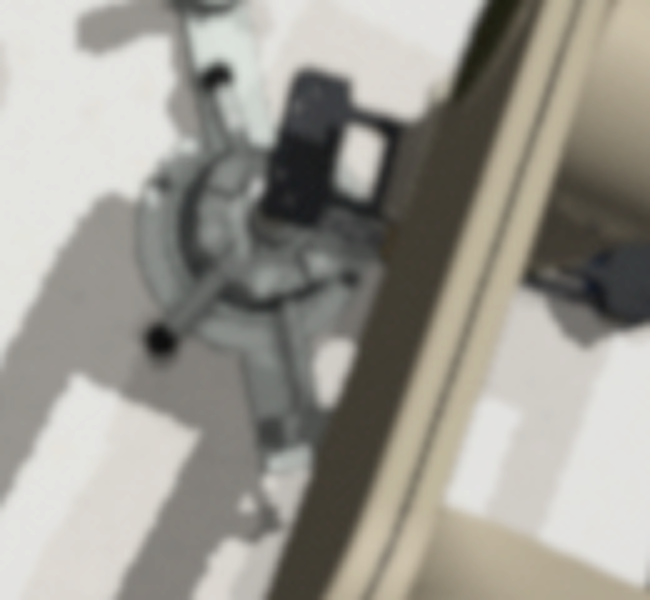

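Request:
{"api": "drive_tool", "payload": {"commands": [[[0, 0, 0.5], [-0.08, 0.01, 0], 0], [[0, 0, 0.9], [-0.14, 0.02, 0], 0], [[0, 0, 1.17], [-0.185, 0.03, 0], 0], [[0, 0, 1.17], [-0.185, 0.03, 0], 0]]}}

```text
clock: 5.9
tool_pos: [616.6, -226.3, 35.8]
ee_rot: [[0.926, -0.377, 0.004], [-0.377, -0.926, -0.004], [0.005, 0.002, -1.0]]
wrist_force: [5.9, -8.4, -3.3]
finger_gap: 0.6
gripper_force: 4.2
```

```bash
python3 -c "
from h import *
rep();rep()"
```

```text
13 [326.3 179.3] [ 704.2 -133.8   48. ] 79.3 11.3
31 [309.2 229.7] [575.3 -90.   48. ] 78.4 130.7
5.95 [ 616.6 -226.3   35.7] [ 5.6 -7.5 -3.9] -112.1
13 [326.3 179.3] [ 704.2 -133.8   48. ] 79.3 11.3
31 [309.2 229.7] [575.3 -90.   48. ] 78.4 130.7
6.0 [ 616.6 -226.3   35.8] [ 5.1 -8.5 -4. ] -112.1
```

Request:
{"api": "drive_tool", "payload": {"commands": [[[0, 0, 0], [0.2, 0, 0], 0], [[0, 0, 0], [0.6, 0, 0], 0], [[0, 0, 0], [0.6, 0, -0.8], 0], [[0, 0, 0], [0.6, 0, -1.7], 0], [[0, 0, 0], [0.6, 0, -2.6], 0]]}}

```text
clock: 6.5
tool_pos: [642.3, -235.1, 165.3]
ee_rot: [[0.927, -0.376, -0.002], [-0.376, -0.927, 0.001], [-0.002, -0.0, -1.0]]
wrist_force: [1.3, -0.3, -0.3]
finger_gap: 0.5
gripper_force: 0.0
```

```bash
python3 -c "
from h import *
rep()
o=get_obs();R=o['ee_rot'];print((R.T@(np.array([452,-178,165])-o['tool_pos'])/50).round(2))"
```

```text
14 [326.5 179.3] [ 704.3 -134.3   48. ] 79.3 11.0
27 [362.9 220.7] [ 599.4 -225.9   48. ] 81.1 -109.4
31 [309.4 229.7] [575.3 -90.4  48. ] 78.1 130.9
6.55 [ 646.3 -236.8  176.4] [ 1.3 -0.1  7. ] -112.1
[-4.05  0.37  0.18]
```

Request:
{"api": "drive_tool", "payload": {"commands": [[[0, 0, -0.8], [-0.5, 0.05, 0], 0], [[0, 0, -2.0], [-1.4, 0.12, 0.1], 0], [[0, 0, -3.2], [-2.3, 0.2, 0.1], 0], [[0, 0, -4.4], [-3.2, 0.28, 0.1], 0], [[0, 0, -5.35], [-4.05, 0.37, 0.1], 0]]}}

```text
clock: 7.05
tool_pos: [446.6, -175.3, 159.4]
ee_rot: [[0.984, 0.179, -0.0], [0.179, -0.984, 0.0], [-0.0, -0.0, -1.0]]
wrist_force: [0.9, 0.2, 1.6]
finger_gap: 0.5
gripper_force: 0.0
```

Request:
{"api": "drive_tool", "payload": {"commands": [[[0, 0, 0], [0, 0, 0], 0], [[0, 0, 0], [0, 0, 0], 0]]}}

```text
clock: 7.25
tool_pos: [448.0, -176.0, 160.1]
ee_rot: [[0.985, 0.172, 0.002], [0.172, -0.985, -0.001], [0.001, 0.001, -1.0]]
wrist_force: [1.3, 0.1, 0.1]
finger_gap: 0.4
gripper_force: 0.0
```

Run:
```python
from h import *
rep()
im=snap('top');c=im['pixels'][130:290,260:430]
b=cv2.resize(cv2.cvtColor(c,cv2.COLOR_RGB2BGR),(637,600),interpolation=cv2.INTER_CUBIC)
cv2.imwrite('pics/c3.png',np.clip(b*1.4,0,255).astype(np.uint8))
o=get_obs();R=o['ee_rot'];print((R.T@(np.array([452,-178,80])-o['tool_pos'])/50).round(2))
```

```text
16 [326.2 179.3] [ 704.2 -133.6   48. ] 79.4 11.5
12 [362.5 220.7] [ 599.5 -224.9   48. ] 80.1 -109.6
20 [308.6 229.6] [575.8 -88.4  48. ] 79.3 129.7
7.3 [ 449.1 -176.5  160.6] [-0.5 -0.1  0.3] -80.1
[0.04 0.03 1.61]
```

View pics/c3.png

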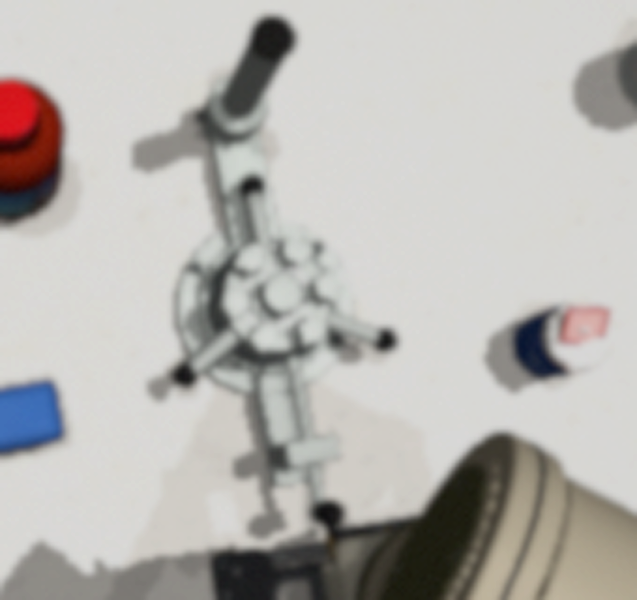

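The crop shows a bar ball at (253,185) over the arm to the pole, and a slot facing the bolt at about (272,340). The nut reads 10.5° against a bolt axis of 10.0°, which is within tolerance. Next I lower the fingers behind the knob and push.

Request:
{"api": "drive_tool", "payload": {"commands": [[[0, 0, 0], [0, 0.03, 0.4], 0], [[0, 0, 0], [0, 0.03, 1.0], 0], [[0, 0, 0], [0, 0.03, 1.5], 0], [[0, 0, 0], [0, 0.03, 1.6], 0], [[0, 0, 0], [0, 0.03, 1.6], 0]]}}

```text
clock: 7.85
tool_pos: [448.6, -177.7, 79.1]
ee_rot: [[0.985, 0.172, -0.002], [0.172, -0.985, 0.001], [-0.002, -0.001, -1.0]]
wrist_force: [-0.5, 0.1, -0.2]
finger_gap: 0.7
gripper_force: 0.0
```

Request:
{"api": "drive_tool", "payload": {"commands": [[[0, 0, 0], [0.1, 0, 0], 0], [[0, 0, 0], [0.2, 0, 0], 0], [[0, 0, 0], [0.3, 0, 0], 0], [[0, 0, 0], [0.4, 0, 0], 0], [[0, 0, 0], [0.5, 0, 0], 0]]}}

```text
clock: 8.35
tool_pos: [473.6, -173.7, 80.2]
ee_rot: [[0.985, 0.172, 0.0], [0.172, -0.985, -0.001], [0.0, 0.001, -1.0]]
wrist_force: [-1.6, -0.5, 1.4]
finger_gap: 0.4
gripper_force: 1.1
```

Request:
{"api": "drive_tool", "payload": {"commands": [[[0, 0, 0], [0.06, 0, 0], 0], [[0, 0, 0], [0.12, 0, 0], 0], [[0, 0, 0], [0.16, 0, 0], 0]]}}

```text
clock: 8.65
tool_pos: [481.1, -172.1, 79.6]
ee_rot: [[0.985, 0.172, -0.0], [0.172, -0.985, 0.0], [-0.0, -0.0, -1.0]]
wrist_force: [-0.8, -1.7, 0.9]
finger_gap: 0.8
gripper_force: 1.0
```

Request:
{"api": "drive_tool", "payload": {"commands": [[[0, 0, 0], [0.05, 0, 0], 0], [[0, 0, 0], [0.1, 0, 0], 0], [[0, 0, 0], [0.15, 0, 0], 0], [[0, 0, 0], [0.15, 0, 0], 0]]}}

```text
clock: 9.05
tool_pos: [487.5, -170.9, 79.5]
ee_rot: [[0.985, 0.172, -0.002], [0.172, -0.985, -0.0], [-0.002, -0.0, -1.0]]
wrist_force: [-8.0, -1.0, 4.9]
finger_gap: 0.1
gripper_force: 3.7
```

Request:
{"api": "drive_tool", "payload": {"commands": [[[0, 0, 0], [0.04, 0, 0], 0], [[0, 0, 0], [0.08, 0, 0], 0], [[0, 0, 0], [0.08, 0, 0], 0]]}}

```text
clock: 9.35
tool_pos: [488.0, -170.8, 79.3]
ee_rot: [[0.985, 0.171, -0.01], [0.171, -0.985, -0.0], [-0.01, -0.001, -1.0]]
wrist_force: [-25.9, -3.1, 17.0]
finger_gap: 0.6
gripper_force: 13.4
```

Request:
{"api": "drive_tool", "payload": {"commands": [[[0, 0, 0], [-0.2, 0, 0], 0], [[0, 0, 0], [-0.6, 0, 0], 0], [[0, 0, 0], [-0.8, 0, -0.5], 0], [[0, 0, 0], [-1.2, 0, -1.2], 0], [[0, 0, 0], [-1.6, 0, -1.6], 0]]}}

```text
clock: 9.85
tool_pos: [414.0, -184.2, 162.0]
ee_rot: [[0.985, 0.172, 0.003], [0.172, -0.985, -0.001], [0.003, 0.002, -1.0]]
wrist_force: [0.4, -0.3, 0.3]
finger_gap: 0.8
gripper_force: 0.0
```

Run:
```python
from h import *
rep()
im=snap('top')
for b in blobs(im):
    if b[2][0]<540: print(b)
c=im['pixels'][130:290,260:430]
b=cv2.resize(cv2.cvtColor(c,cv2.COLOR_RGB2BGR),(637,600),interpolation=cv2.INTER_CUBIC)
cv2.imwrite('pics/c4.png',np.clip(b*1.4,0,255).astype(np.uint8))
```

```text
16 [326.2 179.3] [ 704.2 -133.6   48. ] 79.4 11.5
12 [362.5 220.7] [ 599.5 -224.9   48. ] 80.1 -109.6
20 [308.6 229.6] [575.8 -88.4  48. ] 79.3 129.7
9.9 [ 413.1 -185.4  164.8] [ 2.9 -2.3  2.4] -80.1
(np.int32(7), array([334.4, 251.7]), array([ 521.1, -153.1,   48. ]), np.float64(64.0), array([ 520.3, -144.4,  100. ]))
(np.int32(34), array([345. , 256.9]), array([ 508.4, -179.6,   48. ]), np.float64(112.0), array([ 508.3, -169.4,  100. ]))
```

View pics/c4.png

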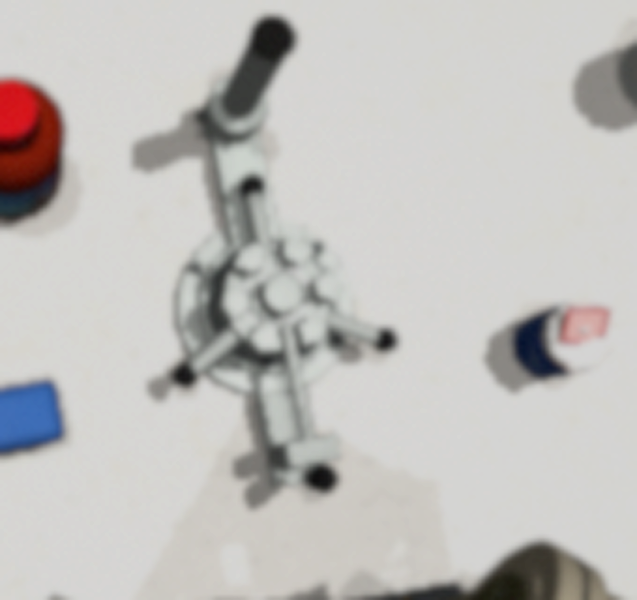

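The bolt now runs into the slot at about (288,320), and the knob, at (320,478), is about 120 mm from the axis, so it is fully home. The nut and the bystanders haven't moved, and the tool is clear.

```bash
python3 -c "
from station import *
print(hand_in())"
```

```text
the job is handed in; nothing more can be done
None
```

I turned the nut until it was tight on the ring and stopped at the first slot in line with the bolt, then pushed the bolt home (about 23 mm, to its stop); the last picture shows the bottles and packet undisturbed, and the job is handed in (result not shown).

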